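# Spice counter: ready the sample vials and hold the dispenser gate open

## Robot

A 7-joint arm with a two-finger parallel gripper is mounted at the origin on the work surface. World frame = base frame: x ahead of the robot, y to its left, z up, the work surface at z = 0. Lengths are in mm, angles in degrees, forces in N, time in s.
With the tool pointing down it reaches from about 350 to 900 mm from the base axis. Payload 19.9 kg.
Tool frame: the origin (TCP) lies at the centre of the arm's flange, where the gripper is bolted on; the fingertips stand ctrl.tip_extent ahead of it and the grasp point (between the pads) lies 180 mm ahead of it (ctrl.tip_extent is the distance from the TCP to the fingertips, in mm); z points along the fingers, y is the line along which they close (so a half turn about z gives the same grasp; the last joint's range is limited). The gripper opens to 94 mm and grips with 3 to 60 N. Pads are 16 mm wide; open, the fingers measure 119 mm over their backs; the gripper's body (75 mm by 177 mm) begins 78 mm behind the grasp point.
Start: joints at [-76.461, 23.915, -0.59, 92.452, 0.269, 63.638, -3.037], TCP at [171.387, 601.037, 404.625] pointing down, gripper open.
Joint ranges: [-161.28, 161.28], [-22.2, 115.67], [-73.04, 71.86], [3.21, 147.25], [-68.34, 248.33], [10.77, 114.83], [-161.83, 161.83]. Speed limits (degrees/s): [108.29, 108.29, 136.94, 136.94, 172.46, 172.46, 172.46].

## Interface

Orientations are given as a 3x3 rotation matrix whose columns are the frame's x, y, z axes.
In Python, from workcell import ctrl gives the robot as it stands.
- The arm moves only by the tool jog_arm, never from a script. Its argument "moves" is a list that holds one entry, the list of rows, each a list of 5 numbers: the closure in counts, from 0 (fully open) to 255 (shut), then the shift along the world's x, y, z as a fraction of full scale, then the turn about the world's z as a fraction of full scale. In form: [[[fingers, x, y, z, spin], ...]]. A call has 1 to 5 rows; each row shifts and turns the commanded pose from where the row before left it; what a row does not reach is not made up. Full scale, the value 1, is 50 mm for a shift and 4 degrees for a turn. A row lasts 1/10 s, in which the tool goes at most 50 mm and 8.59 degrees, less where a joint would pass 70% of its speed; a pose out of reach is approached as far as the arm can. A call with a number of a shift or a turn outside -1 to 1 is refused whole. A call with a gripper value outside its range is refused whole. The fingers move at their own pace and stop on an object; the grip force is fixed at half the most. Time passes only in rows, so rows that do not move let the fingers close. It gives the time, the measured TCP pose, the force, the opening and the grip force at its end, in the units of the state.
- ctrl.get_obs(): the state, without advancing time (a new reading comes with each control period).
- ctrl.capture(name): name is "scene" or "top"; returns (picture, depth): 384x512x3 uint8, red, green, blue; 384x512 float32, mm along the optical axis (not along the pixel's ray), 0 where there is no reading.
- ctrl.get_calibration(name): a dict with "mtx" (3x3 intrinsics, pixels), "cam_to_world" (4x4, takes a point from camera to world coordinates). Camera axes: x right, y down, z forward; pixel columns grow to the right and rows downward; lengths in mm; the calibration is good to about 2 mm. A picture is of the moment at which its call begins. get_calibration takes no time and is no camera call.
- ctrl.finish_job(): hands the job in; it is judged then, once.
The state is a dict: "t": time; "joint_positions": joint angles; "joint_vel": joint speeds; "joint_efforts": joint torques, N m; "tool_pos": TCP position; "orientation": TCP orientation; "force": force on the tool from outside, world axes, zero at the start; "torque": the same for the moment, N m; "finger_gap": opening from 0.0 (shut) to 1.0 (fully open); "gripper_force": force on a finger pad.
Only numpy, scipy, OpenCV 4.12 (cv2) and the standard library are available. Lean on these libraries where they do the work, as an engineer would, in place of code of your own. Each camera call takes 0.05 s, during which the arm holds its last target. There are 200 camera calls.

## Task

The shopkeeper is about to take a sample at the green dispenser's chute: first press the open red-capped vial fully shut, then flick the yellow-capped vial wide open so that its cap stands upright or leans back, leaving the green one shut. Then take the black handle, pull the dispenser's spring-loaded gate out until its white pointer is level with the red mark, and keep it there: finish while still holding the handle with the gate at the mark, because it springs shut if let go. Leave the red mark where it is and do not disturb the jars and other things on the counter.

Things in the scene. Friction and masses are not known exactly. Their poses are not given: they have to be found in the camera images.
- cap_red (a joint): hinged red cap of a clear glass flip-cap vial (28 mm across) fixed in the rack and unable to lift out or turn; stands open at the start and must be shut. Value in rad: 0 = fully shut (level), growing as the front edge swings up and over; stop at 2.0 (115 degrees, leaning back). The hinge is stiff: the cap stays at whatever angle it is left (about 0.02 N m to move it), no spring, no snap
- vial_red_hinge (a point): fixed point in the middle of the red cap's hinge line, 75 mm above the table when upright, 18 mm behind the vial's centre line. Its y axis runs along the hinge line and along the row of vials; its -x axis points, level, to the vial's front (roughly towards the robot), which is where the tab of the shut cap points
- cap_red_tab (a point): centre of the red cap's thumb tab, a bar 10 mm wide (along the hinge line), 8 mm thick and about 24 mm clear of the round cap (32 mm across, 8 mm thick). The tab's centre is 46 mm from the hinge line and 3 mm above it when shut (78 mm above the table; nothing below it above 48 mm); its tip is 58 mm from the hinge line. Site turns with the cap: -x points from the hinge to the tab's tip, z out of the cap's top
- cap_yellow (a joint): hinged yellow cap of a clear glass flip-cap vial (28 mm across) fixed in the rack and unable to lift out or turn; shut at the start, to be opened. Value in rad: 0 = fully shut (level), growing as the front edge swings up and over; stop at 2.0 (115 degrees, leaning back). The hinge is stiff: the cap stays at whatever angle it is left (about 0.02 N m to move it), no spring, no snap
- vial_yellow_hinge (a point): fixed point in the middle of the yellow cap's hinge line, 75 mm above the table when upright, 18 mm behind the vial's centre line. Its y axis runs along the hinge line and along the row of vials; its -x axis points, level, to the vial's front (roughly towards the robot), which is where the tab of the shut cap points
- cap_yellow_tab (a point): centre of the yellow cap's thumb tab, a bar 10 mm wide (along the hinge line), 8 mm thick and about 24 mm clear of the round cap (32 mm across, 8 mm thick). The tab's centre is 46 mm from the hinge line and 3 mm above it when shut (78 mm above the table; nothing below it above 48 mm); its tip is 58 mm from the hinge line. Site turns with the cap: -x points from the hinge to the tab's tip, z out of the cap's top
- cap_green (a joint): hinged green cap of a clear glass flip-cap vial (28 mm across) fixed in the rack and unable to lift out or turn; shut, to be left shut. Value in rad: 0 = fully shut (level), growing as the front edge swings up and over; stop at 2.0 (115 degrees, leaning back). The hinge is stiff: the cap stays at whatever angle it is left (about 0.02 N m to move it), no spring, no snap
- vial_green_hinge (a point): fixed point in the middle of the green cap's hinge line, 75 mm above the table when upright, 18 mm behind the vial's centre line. Its y axis runs along the hinge line and along the row of vials; its -x axis points, level, to the vial's front (roughly towards the robot), which is where the tab of the shut cap points
- cap_green_tab (a point): centre of the green cap's thumb tab, a bar 10 mm wide (along the hinge line), 8 mm thick and about 24 mm clear of the round cap (32 mm across, 8 mm thick). The tab's centre is 46 mm from the hinge line and 3 mm above it when shut (78 mm above the table; nothing below it above 48 mm); its tip is 58 mm from the hinge line. Site turns with the cap: -x points from the hinge to the tab's tip, z out of the cap's top
- rack: fixed wooden rack 216 mm long (its y), 60 mm deep (its x), 48 mm high, holding the three vials upright 70 mm apart in any colour order; origin at its underside's centre
- gate (a joint): spring-return gate of the green dispenser: a flat steel tongue sliding level out of the dispenser's front. Value in m: 0 = closed (start), growing to 0.09 as it is pulled out; the spring pulls it back with about 4 N at 0 and 11 N at 0.06, and closes it whenever it is let go
- gate_handle (a point): upright black round handle on the outer end of the gate, 18 mm diameter (26 mm brass foot, bottom 3 mm only), 56 mm high, moving with the gate. Origin at its centre, 56 mm above the table; top at 84 mm, steel tongue below at 28 mm. Its -x axis is the direction, level, in which the gate pulls out (away from the dispenser's body). 130 mm of free room behind it to the dispenser's body when closed
- gate_pointer (a point): tip of the white pointer on the gate's edge, 30 mm above the table, moving with the gate; 60 mm behind the handle's axis and 40 mm to one side
- mark (a point): the red mark: a small red clip on the rail beside the gate, 30 mm above the table, stuck fast where it is (start position varies). Its -x axis is the pull-out direction. The gate is at the mark when the white pointer is level with it along that direction (pointer has 0 offset along the mark's x; the two stay 12 mm apart sideways)
- dispenser: fixed green dispenser 160 x 120 x 192 mm with a lid knob on top, on a steel base 400 x 110 x 12 mm with two 26 mm high rails; origin on the table straight under the handle of the closed gate; its -x axis is the pull-out direction, its body begins 130 mm along +x
- jar_amber: bystander, leave alone: amber glass jar, 64 mm across, 110 mm high; origin at its underside
- jar_green: bystander, leave alone: green glass jar, 60 mm across, 100 mm high; origin at its underside
- tin: bystander, leave alone: red tin, 66 mm across, 100 mm high; origin at its underside
- mortar: bystander, leave alone: marble bowl, 100 mm across, 65 mm high; origin at its underside
- scoop: bystander, leave alone: long spoon lying on the table, 170 mm
- mill: bystander, leave alone: wooden pepper mill, 54 mm across, 145 mm high; origin at its underside
- box_card: bystander, leave alone: cardboard box 50 x 70 x 45 mm; origin at its underside

How it is judged (in metres and radians):
On the way, in this order (a step that is already met when the one before it is completed fails the run):
1. the red cap is pressed shut (value of joint cap_red below 0.1 rad), for 0.2 s.
2. the yellow cap is open (value of joint cap_red below 0.1 rad and value of joint cap_yellow above 1.2 rad), for 0.2 s.
3. the gripper holds the gate at the red mark (x of gate_pointer in the frame of mark between -0.005 and 0.005 m and contact force between the fingers and gate above 1.5 N), for 0.5 s.
At the end, for the whole second after the job is handed in: The gripper's fingers still hold the gate's handle (over 1.5 N of contact), with the white pointer within 5 mm of the red mark along the slide; red and green caps shut (below 0.1 rad), yellow cap open (above 1.2 rad) (all of step 2 and all of step 3 and value of joint cap_green below 0.1 rad); the arm keeps its last pose, push and grip.
It fails at once if a bystander is moved more than 30 mm (distance of any of jar_amber, jar_green, tin, mortar, scoop, mill, box_card from where it was at the start of the episode above 0.03 m).
It fails at once if an upright bystander is tipped over (angle between any of jar_amber, jar_green, tin, mortar, mill, box_card's own z axis and vertical above 0.5 rad).
It fails at once if the green cap is opened (value of joint cap_green above 0.4 rad).
It fails at once if the red mark is shifted (distance of mark from where it was at the start of the episode above 0.005 m).
It also fails if it takes over 58 s, if anything falls off the work surface, if the arm or the gripper's body presses on something with over 40 N, if the wrist force passes 120 N, or if a joint passes its speed limit or range.

## Working session

There is one attempt and no reset: what is moved stays moved. The work goes in short steps, Python scripts to look and compute and a tool call to move; the robot and the scene stay as the last step left them, time stands still between calls to the robot, and variables do not carry over. Pictures are saved under pics/ and viewed, at most 10 in all, crops included, and the job is handed in when it is done.

Besides the shell and the picture viewer there is one more tool, called after "Request:" as name(argument=value, ...) on one line, values as JSON. jog_arm: Moves the arm, as the interface text tells. Shift numbers are shares of 50 mm and turn numbers shares of 4 degrees, none past 1 either way. Its arguments: {"type":"object","properties":{"moves":{"type":"array"}},"required":["moves"]}

```bash
mkdir -p pics; cat > h.py <<'E'
import numpy as np, cv2
from workcell import ctrl
def cap(n):
    rgb,d=ctrl.capture(n); c=ctrl.get_calibration(n); K=np.array(c["mtx"]);T=np.array(c["cam_to_world"])
    v,u=np.mgrid[0:384,0:512]
    P=np.stack([(u-K[0,2])/K[0,0]*d,(v-K[1,2])/K[1,1]*d,d],-1)@T[:3,:3].T+T[:3,3]
    P[d==0]=np.nan
    return rgb,d,P,K,T
E
python3 - <<'E'
from h import *
o=ctrl.get_obs(); print(o, ctrl.tip_extent)
for n in("scene","top"):
    rgb,d,P,K,T=cap(n); print(n,K,T)
    np.savez(f"{n}.npz",rgb=rgb,P=P)
    cv2.imwrite(f"pics/{n}0.png",cv2.resize(rgb[...,::-1],(800,600)))
E
```

```text
{'t': 0.0, 'joint_positions': array([-76.46066816,  23.94893545,  -0.58968826,  92.48786592,
         0.27133739,  63.63886367,  -3.0389097 ]), 'joint_vel': array([ 3.43776586e-02, -3.75811974e-02, -5.27166256e-02, -1.73237597e-03,
        9.58040232e-05, -1.32292591e-01,  8.71654074e-02]), 'joint_efforts': array([ 1.87344076e-04, -8.51234293e+01,  6.39138110e-01, -4.25992620e+01,
       -4.87899932e-02,  1.84410514e-02,  6.69282826e-05]), 'tool_pos': array([171.36823432, 600.89157119, 403.99825167]), 'orientation': array([[-9.61652706e-01,  2.74269977e-01, -2.27748985e-04],
       [ 2.74270040e-01,  9.61651866e-01, -1.27800610e-03],
       [-1.31503467e-04, -1.29146275e-03, -9.99999157e-01]]), 'force': array([-0.12387729, -0.16376257,  0.67482197]), 'torque': array([-0.00082683, -0.02613005,  0.03550202]), 'gripper_force': 0.0, 'finger_gap': 0.9990063967658765} 199.2
scene [[488.53957038   0.         248.99195583]
 [  0.         488.53957038 185.42643258]
 [  0.           0.           1.        ]] [[ 5.15293652e-01  5.34487710e-01 -6.69921891e-01  1.42104720e+03]
 [ 8.56950842e-01 -3.30812093e-01  3.95219703e-01 -3.14257153e+02]
 [-1.03781888e-02 -7.77744333e-01 -6.28495064e-01  8.58644953e+02]
 [ 0.00000000e+00  0.00000000e+00  0.00000000e+00  1.00000000e+00]]
top [[396.05918501   0.         250.4341755 ]
 [  0.         396.05918501 191.83663402]
 [  0.           0.           1.        ]] [[ 2.62125659e-02 -9.93430123e-01  1.11397896e-01  4.67210415e+02]
 [-9.99550810e-01 -2.76661163e-02 -1.15223162e-02  1.57168649e+02]
 [ 1.45285632e-02 -1.11045828e-01 -9.93709085e-01  1.21160629e+03]
 [ 0.00000000e+00  0.00000000e+00  0.00000000e+00  1.00000000e+00]]
```

View pics/scene0.png

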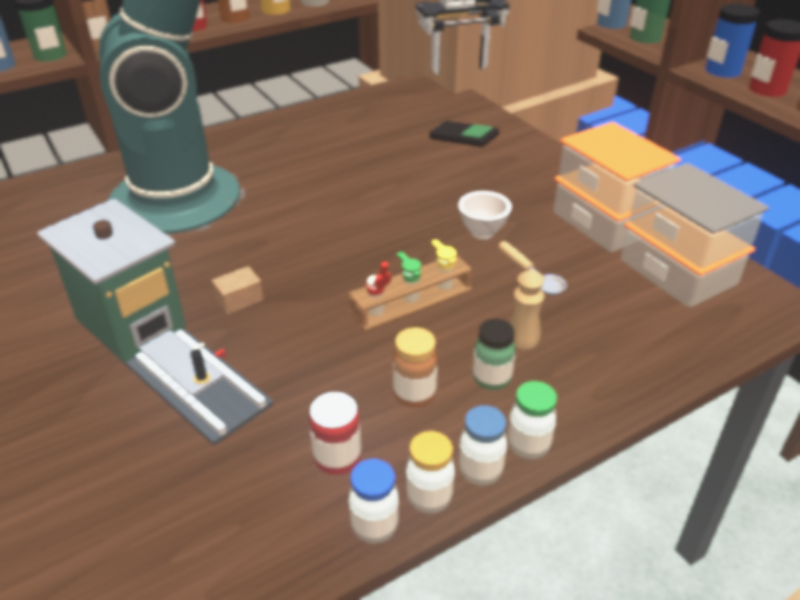

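View pics/top0.png

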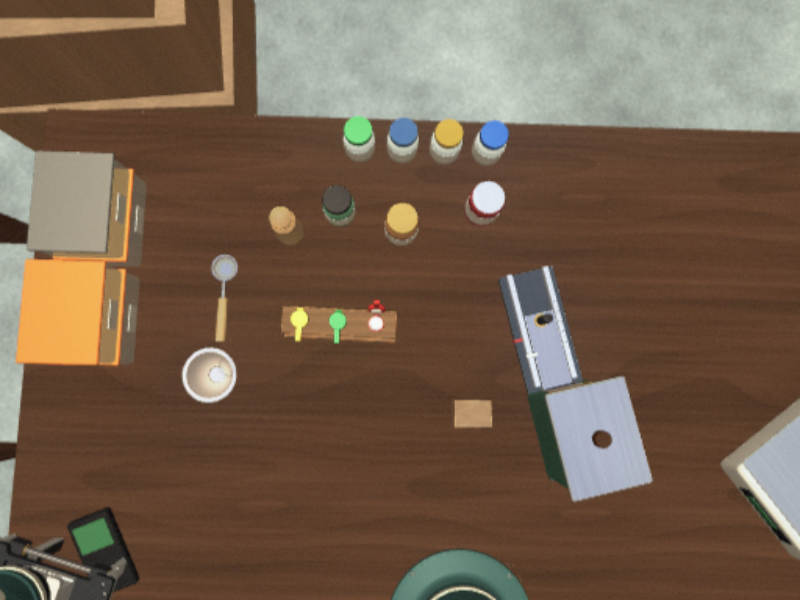

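The scene shows the rack with red (open, 378,275), green and yellow caps (scene view). In the top view, the caps are at (376,315), (337,325) and (300,325). The handle is at (543,318), the white pointer at (532,355) and the red mark at (518,341), with the pull-out direction pointing up and left.

```bash
python3 - <<'E'
from h import *
for n in("top","scene"):
    z=np.load(n+".npz"); rgb,P=z["rgb"],z["P"]
    hsv=cv2.cvtColor(rgb,cv2.COLOR_RGB2HSV); H,S,V=[hsv[...,i].astype(int) for i in range(3)]
    m=dict(yellow=(H>22)&(H<35)&(S>140)&(V>120),green=(H>50)&(H<75)&(S>140)&(V>90),red=((H<5)|(H>174))&(S>170)&(V>90),black=(V<60)&(P[...,2]>40)&(P[...,2]<95),white=(S<30)&(V>215))
    for k,mm in m.items():
        nn,l,st,c=cv2.connectedComponentsWithStats(mm.astype(np.uint8),connectivity=8)
        for i in range(1,nn):
            if st[i,4]<4 : continue
            Q=P[l==i]; q=np.nanmedian(Q,0)
            if not(300<q[0]<900 and -250<q[1]<450 and 15<q[2]<110): continue
            print(n,k,st[i],c[i].round(1),"med",q.round(),"min",np.nanmin(Q,0).round(),"max",np.nanmax(Q,0).round())
z=np.load("top.npz");r=z["rgb"]
a=cv2.resize(r[185:225,175:260],None,fx=8,fy=8,interpolation=0);b=cv2.resize(r[165:250,310:380],None,fx=7,fy=7,interpolation=0)
r2=np.load("scene.npz")["rgb"]; c=cv2.resize(r2[145:205,215:305],None,fx=4,fy=4,interpolation=0)
cv=np.zeros((600,800,3),np.uint8)
cv2.resize
a=cv2.resize(a,(440,207));cv[:207,:440]=a
cv[:595,450:450+350]=cv2.resize(b,(350,425))[:595].copy() if False else np.pad(cv2.resize(b,(350,425)),((0,170),(0,0),(0,0)))
cv[215:215+240,:360]=c
cv2.imwrite("pics/crop.png",cv[...,::-1])
E
```

```text
top yellow [282  90   3   2   4] [283.   90.2] med [891.  57. 103.] min [890.  55.  98.] max [891.  61. 107.]
top yellow [190 197   5   3   8] [192.1 197.9] med [571. 309.  82.] min [569. 305.  77.] max [575. 317.  84.]
top yellow [193 206   4   4   5] [194.6 207.6] med [545. 304.  81.] min [542. 298.  51.] max [549. 311.  87.]
top red [301 128  11  11  18] [305.1 134.1] med [764.  -9.  88.] min [757. -27.  83.] max [783.   3.  95.]
top black [209 134  14   3  14] [215.5 135.4] med [753. 249.  88.] min [751. 231.  75.] max [761. 269.  95.]
top black [344 203   7   4  19] [346.5 204.7] med [ 566. -136.   66.] min [ 561. -142.   43.] max [ 571. -134.   86.]
top black [339 253  19  56 217] [347.8 280.6] med [ 349. -139.   67.] min [ 277. -160.   40.] max [ 427. -120.   95.]
top white [303 116  20  20 316] [312.3 125.6] med [788. -28. 102.] min [760. -57.  96.] max [818.  -2. 108.]
top white [348 171  21  70 198] [358.1 205.9] med [ 563. -181.   28.] min [ 465. -211.   24.] max [ 672. -150.   34.]
top white [325 176  21  71 218] [335.2 212.1] med [ 542. -113.   28.] min [ 446. -142.   22.] max [655. -81.  38.]
top white [237 203   8   8  51] [240.3 206.4] med [552. 173.  78.] min [541. 161.  72.] max [562. 182.  82.]
scene yellow [276 155   4   5   5] [277.8 157. ] med [526. 307.  79.] min [517. 306.  76.] max [531. 307.  80.]
scene red [242 175   7   6  25] [244.6 177.1] med [582. 167. 104.] min [578. 159.  94.] max [586. 180. 112.]
scene white [236 177   4   5  14] [237.4 178.6] med [549. 163.  76.] min [542. 154.  75.] max [574. 174. 100.]
scene white [  88  212   81   63 1391] [119.5 235.8] med [ 527. -163.   27.] min [ 431. -213.    8.] max [676. -76.  35.]
scene white [199 251  29  23 511] [213.  261.9] med [789. -31. 100.] min [673. -60.  -3.] max [819.  42. 105.]
```

View pics/crop.png

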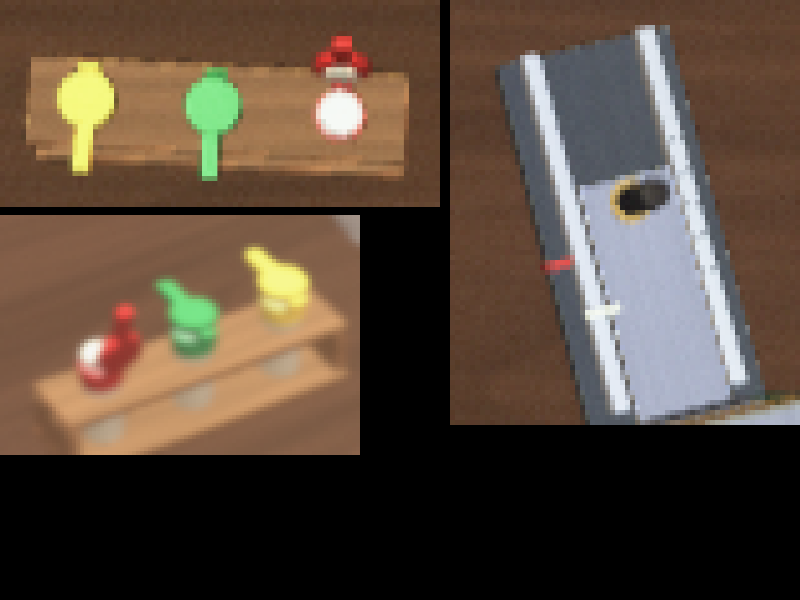

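```bash
cat >> h.py <<'E'
def ray(n,u,v,z):
    c=ctrl.get_calibration(n);K=np.array(c["mtx"]);T=np.array(c["cam_to_world"])
    r=T[:3,:3]@np.linalg.inv(K)@[u,v,1]; return T[:3,3]+r*(z-T[2,3])/r[2]
E
python3 - <<'E'
from h import *
f=lambda x,y:(175+x/5.18-.5,185+y/5.175-.5)
g=lambda x,y:(310+(x-450)/5-.5,165+y/5-.5)
R={}
for k,p,z in[("ycen",f(86,97),82),("ytip",f(81,174),82),("gcen",f(213,104),82),("gtip",f(209,179),82),("rmouth",f(340,113),75),("rtabtop_z110",f(343,40),110)]+[("mark",g(558,265),30),("pointer",g(584,313),30),("ptr_right",g(619,310),30),("htop",g(656,192),84),("hfoot",g(630,201),31),("rail1a",g(529,55),38),("rail1b",g(622,412),38),("rail2a",g(646,28),38),("rail2b",g(738,383),38)]:
    R[k]=ray("top",*p,z); print(k,R[k].round(1))
for a in("rail1","rail2"):
    d=R[a+"a"]-R[a+"b"]; print(np.degrees(np.arctan2(d[1],d[0])))
d=R["ycen"]-R["rmouth"];print("row ang of y axis",np.degrees(np.arctan2(-d[0],d[1])),np.hypot(*d[:2]))
z=np.load("top.npz");P=z["P"]
for n,a in(("jars",(100,165,165,330)),):
  Q=P[a[0]:a[1],a[2]:a[3]].reshape(-1,3)
  Q=Q[(Q[:,2]>40)&(Q[:,0]<850)]
  print(Q[:,0].min(),Q[:,0].max())
o=P[250:280,285:320].reshape(-1,3); o=o[o[:,2]>35]; print("box",o.min(0),o.max(0))
o=P[215:265,110:155].reshape(-1,3); o=o[o[:,2]>35]; print("mortar",o.min(0),o.max(0))
E
```

```text
ycen [556.4 312.5  82. ]
ytip [513.9 313.5  82. ]
gcen [554.4 242.5  82. ]
gtip [513.  243.2  82. ]
rmouth [551.9 172.5  75. ]
rtabtop_z110 [588.8 171.5 110. ]
mark [529.2 -99.6  30. ]
pointer [ 501.  -115.3   30. ]
ptr_right [ 503.4 -136.2   30. ]
htop [ 569.7 -144.1   84. ]
hfoot [ 568.7 -142.6   31. ]
rail1a [654.4 -80.   38. ]
rail1b [ 443.3 -136.    38. ]
rail2a [ 672.9 -150.5   38. ]
rail2b [ 462.  -204.8   38. ]
14.863314481293692
14.42268651166462
row ang of y axis -1.839937963751532 140.1259904157328
709.5203705065869 818.1464939991299
box [364.34795119 -47.30519644  37.45994104] [414.87872116  22.98288849  53.32704767]
mortar [402.31861411 426.53073667  35.00322842] [499.19316125 522.31231531  72.26352404]
```

Request:
jog_arm(moves=[[[255,0.7,-0.66,0,0.9],[255,0.7,-0.66,0,0.9],[255,0.7,-0.66,0,0.9],[255,0.7,-0.66,0,0.8],[255,0.7,-0.66,0,0]]])

```text
t: 0.6
tool_pos: [347.5, 434.4, 404.5]
orientation: [[-1.0, 0.031, -0.0], [0.031, 1.0, -0.0], [0.0, -0.0, -1.0]]
force: [0.3, 1.1, 0.7]
finger_gap: 0.614
gripper_force: 0.0
```

Request:
jog_arm(moves=[[[255,0.7,-0.66,0,0],[255,0.7,-0.66,0,0],[255,0.7,-0.66,0,0],[255,0.7,-0.66,0,0],[255,0.7,-0.66,0,0]]])

```text
t: 1.1
tool_pos: [522.5, 269.4, 404.5]
orientation: [[-0.999, 0.033, -0.0], [0.033, 0.999, -0.0], [0.0, -0.0, -1.0]]
force: [0.1, 0.6, 0.8]
finger_gap: 0.187
gripper_force: 0.0
```

Request:
jog_arm(moves=[[[255,0.74,-0.65,0,0],[255,0.74,-0.65,0,0],[255,0.72,-0.65,0,0],[255,0,0,-0.9,0],[255,0,0,-0.9,0]]])

```text
t: 1.6
tool_pos: [632.3, 172.0, 313.8]
orientation: [[-0.999, 0.036, 0.002], [0.036, 0.999, 0.0], [-0.002, 0.0, -1.0]]
force: [0.4, 0.7, -1.3]
finger_gap: 0.004
gripper_force: 0.0
```

Request:
jog_arm(moves=[[[255,0,0,-0.2,0],[255,-0.3,0,0,0],[255,-0.3,0,0,0],[255,-0.3,0,0,0],[255,-0.3,0,0,0]]])

```text
t: 2.1
tool_pos: [571.1, 173.9, 306.2]
orientation: [[-0.999, 0.033, 0.002], [0.033, 0.999, 0.001], [-0.002, 0.001, -1.0]]
force: [1.5, 0.2, 0.3]
finger_gap: 0.001
gripper_force: 0.4
```

Request:
jog_arm(moves=[[[255,-0.3,0,0,0],[255,-0.3,0,0,0],[255,-0.3,0,0,0],[255,0,0,0,0]]])

```text
t: 2.5
tool_pos: [525.5, 174.1, 306.1]
orientation: [[-0.999, 0.032, 0.001], [0.032, 0.999, 0.001], [-0.0, 0.001, -1.0]]
force: [0.4, 0.8, 0.6]
finger_gap: 0.005
gripper_force: 0.0
```

Request:
jog_arm(moves=[[[255,0,0,-0.2,0],[255,0,0,-0.2,0],[255,0,0,-0.1,0],[255,0,0,-0.04,0],[255,0,0,0,0]]])

```text
t: 3.0
tool_pos: [527.0, 173.6, 279.2]
orientation: [[-0.999, 0.034, -0.0], [0.034, 0.999, 0.001], [0.0, 0.001, -1.0]]
force: [-18.5, -3.9, 50.0]
finger_gap: 0.006
gripper_force: 25.8
```

```bash
python3 - <<'E'
from h import *
o=ctrl.get_obs();print(o['tool_pos'],o['force'])
r=cap("scene")[0]
cv2.imwrite("pics/p4.png",cv2.resize(r[110:220,180:330],(800,587))[...,::-1])
E
```

```text
[526.9523121  173.62072726 279.2300431 ] [-18.53757116  -3.9130391   49.97195525]
```

View pics/p4.png

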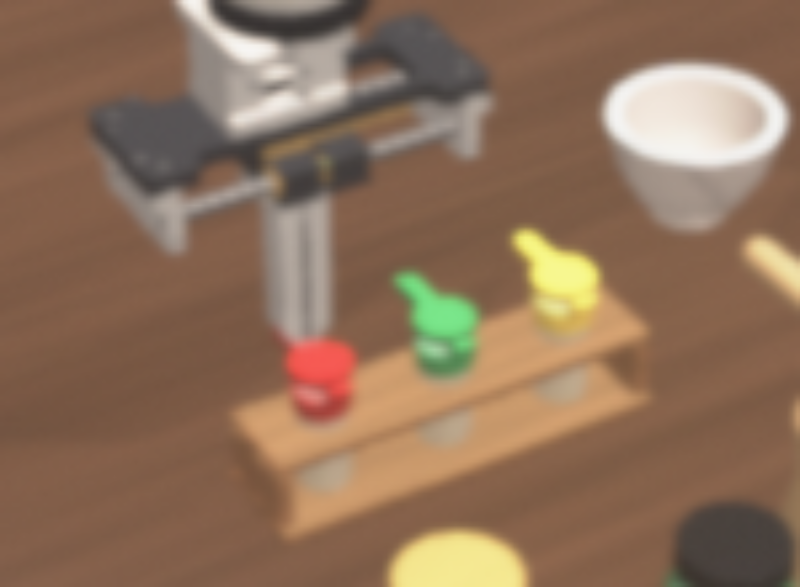

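The red cap is shut: it sits level at (322,365) with the fingers on its tab at 50 N. Next I'll grip the yellow tab at about (530,245) in this crop.

Request:
jog_arm(moves=[[[255,0,0,0.4,0],[255,0,0,0.8,0],[150,-0.08,0.95,0,0],[150,-0.06,0.95,0,0],[150,0,0.92,0,0]]])

```text
t: 3.55
tool_pos: [519.3, 316.3, 337.2]
orientation: [[-0.999, 0.034, -0.0], [0.034, 0.999, -0.0], [0.0, -0.0, -1.0]]
force: [1.9, 0.1, 0.0]
finger_gap: 0.228
gripper_force: 0.0
```

Request:
jog_arm(moves=[[[150,0,0,0,0],[150,0,0,0,0],[150,0,0,0,0]]])

```text
t: 3.85
tool_pos: [519.9, 313.4, 337.0]
orientation: [[-0.999, 0.035, -0.001], [0.035, 0.999, -0.001], [0.0, -0.001, -1.0]]
force: [0.3, 0.2, 0.0]
finger_gap: 0.406
gripper_force: 0.0
```

Request:
jog_arm(moves=[[[150,0.06,0,-0.7,0],[150,0,0,-0.64,0],[150,0,0,0,0],[255,0,0,0,0],[255,0,0,0,0]]])

```text
t: 4.35
tool_pos: [523.1, 314.3, 272.4]
orientation: [[-0.999, 0.034, 0.002], [0.034, 0.999, 0.001], [-0.002, 0.001, -1.0]]
force: [0.4, 0.8, 0.7]
finger_gap: 0.278
gripper_force: 0.0
```

Request:
jog_arm(moves=[[[255,0,0,0,0],[255,0,0,0,0],[255,0,0,0,0]]])

```text
t: 4.65
tool_pos: [522.8, 313.2, 271.5]
orientation: [[-0.999, 0.035, 0.0], [0.035, 0.999, -0.002], [-0.0, -0.002, -1.0]]
force: [-2.5, -11.0, 8.3]
finger_gap: 0.103
gripper_force: 30.0
```

Request:
jog_arm(moves=[[[255,0.03,0,0.18,0],[255,0.06,0,0.17,0],[255,0.09,0,0.16,0],[255,0.11,0,0.14,0],[255,0,0,0,0]]])

```text
t: 5.15
tool_pos: [537.4, 312.9, 303.8]
orientation: [[-0.999, 0.035, -0.001], [0.035, 0.999, -0.002], [0.001, -0.002, -1.0]]
force: [-3.6, -10.1, 1.3]
finger_gap: 0.102
gripper_force: 30.0
```

Request:
jog_arm(moves=[[[255,0.13,0,0.12,0],[255,0.15,0,0.1,0],[255,0.17,0,0.07,0],[255,0.18,0,0.04,0],[255,0,0,0,0]]])

```text
t: 5.65
tool_pos: [569.2, 312.4, 319.6]
orientation: [[-0.999, 0.036, -0.001], [0.036, 0.999, -0.003], [0.001, -0.003, -1.0]]
force: [-2.9, -12.4, 1.9]
finger_gap: 0.096
gripper_force: 30.0
```

```bash
python3 - <<'E'
from h import *
o=ctrl.get_obs();print(o['tool_pos'],o['force'])
r=cap("scene")[0]
cv2.imwrite("pics/p5.png",cv2.resize(r[110:220,180:330],(800,587))[...,::-1])
E
```

```text
[569.21248709 312.40470875 319.58270508] [ -2.86349491 -12.43182279   1.86482963]
```

View pics/p5.png

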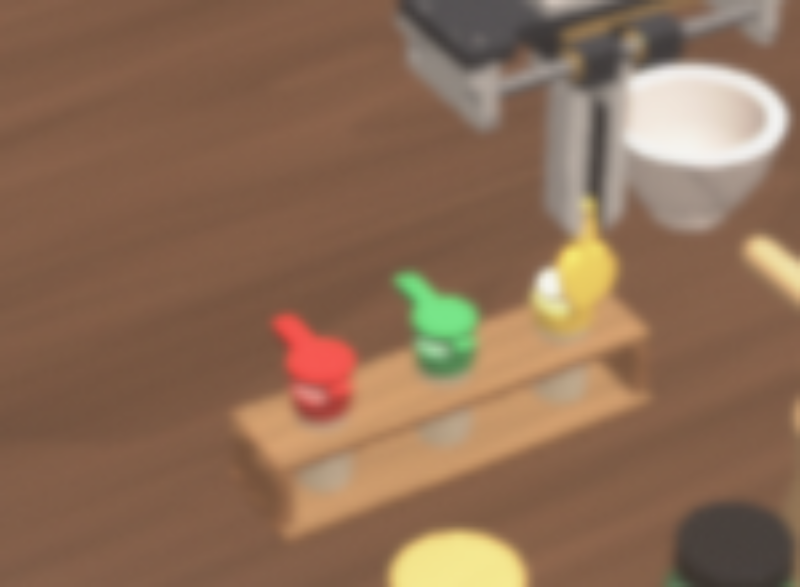

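The yellow cap stands near upright at (590,255), held in the fingers. I'll push it a little further, release it and lift.

Request:
jog_arm(moves=[[[255,0.18,0,0,0],[255,0.18,0,-0.02,0],[170,0,0,0,0],[170,0,0,0,0],[170,0,0,0,0]]])

```text
t: 6.2
tool_pos: [586.2, 314.9, 319.1]
orientation: [[-0.999, 0.033, 0.001], [0.033, 0.999, 0.001], [-0.0, 0.001, -1.0]]
force: [-0.2, 0.6, -0.9]
finger_gap: 0.31
gripper_force: 0.0
```

Request:
jog_arm(moves=[[[170,0,0,0.3,0],[170,0,0,0.8,0],[170,0,-0.2,0.8,0],[170,-0.3,-0.9,0,0.7],[170,-0.3,-0.9,0,0.7]]])

```text
t: 6.7
tool_pos: [555.7, 214.1, 415.9]
orientation: [[-0.998, -0.068, 0.003], [-0.068, 0.998, 0.001], [-0.003, 0.001, -1.0]]
force: [1.2, -0.8, -0.6]
finger_gap: 0.33
gripper_force: 0.0
```

```bash
python3 - <<'E'
from h import *
o=ctrl.get_obs();print(o['tool_pos'],o['force'],o['joint_positions'])
r=cap("scene")[0]
cv2.imwrite("pics/p6.png",cv2.resize(r[110:220,180:330],(800,587))[...,::-1])
E
```

```text
[555.74913194 214.08892178 415.88772272] [ 1.17973757 -0.81104683 -0.63217079] [-31.45160476  20.37791083   9.46511746  96.48028465  -3.68237507
  63.25792845  72.97999595]
```

View pics/p6.png

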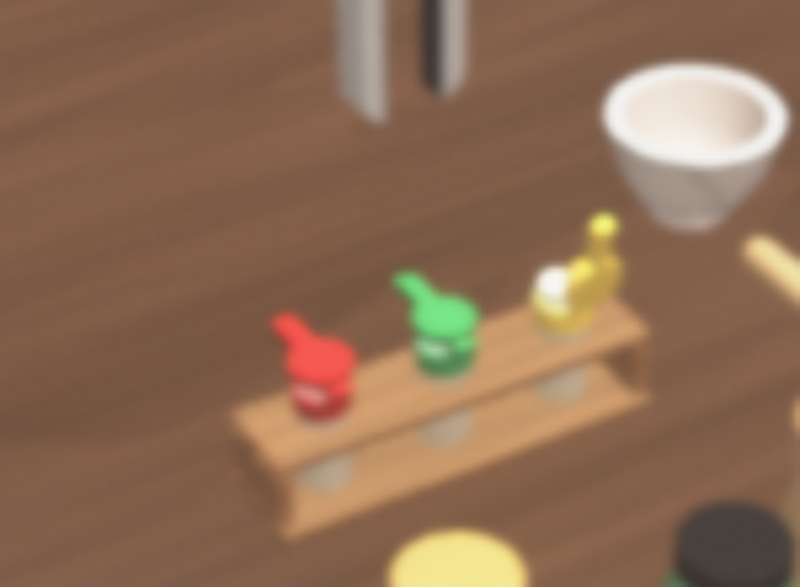

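The yellow cap now leans back past upright, tab at (603,225), and red and green are shut. Next is the handle.

Request:
jog_arm(moves=[[[140,0.03,-0.9,0,0.7],[140,0.03,-0.9,0,0.7],[140,0.03,-0.9,0,0.7],[140,0.03,-0.9,0,0.58],[140,0.03,-0.9,0,0]]])

```text
t: 7.25
tool_pos: [563.6, -12.1, 415.2]
orientation: [[-0.968, -0.251, 0.002], [-0.251, 0.968, 0.0], [-0.002, -0.0, -1.0]]
force: [1.2, 1.2, -0.2]
finger_gap: 0.45
gripper_force: 0.0
```

Request:
jog_arm(moves=[[[140,0.03,-0.9,0,0],[140,0.03,-0.9,0,0],[140,0.05,-0.85,0,0],[140,0,0,-0.8,0],[140,0,0,0,0]]])

```text
t: 7.75
tool_pos: [568.4, -143.3, 371.1]
orientation: [[-0.969, -0.247, -0.005], [-0.247, 0.969, 0.001], [0.004, 0.002, -1.0]]
force: [-0.4, 1.3, -0.8]
finger_gap: 0.452
gripper_force: 0.0
```

Request:
jog_arm(moves=[[[140,0,0,-0.9,0],[140,0,0,-0.9,0],[140,0,0,-0.4,0],[140,0,0,-0.3,0],[140,0,0,0,0]]])

```text
t: 8.25
tool_pos: [569.7, -142.0, 248.5]
orientation: [[-0.968, -0.25, -0.001], [-0.25, 0.968, 0.001], [0.001, 0.001, -1.0]]
force: [-0.2, -0.2, -0.2]
finger_gap: 0.452
gripper_force: 0.0
```

Request:
jog_arm(moves=[[[255,0,0,0,0],[255,0,0,0,0],[255,0,0,0,0],[255,0,0,0,0],[255,0,0,0,0]]])

```text
t: 8.75
tool_pos: [569.8, -143.7, 249.8]
orientation: [[-0.969, -0.248, 0.002], [-0.248, 0.969, -0.001], [-0.002, -0.002, -1.0]]
force: [1.6, -4.3, 5.2]
finger_gap: 0.186
gripper_force: 30.0
```

Request:
jog_arm(moves=[[[255,0.15,0.04,0,0],[255,0.15,0.04,0,0],[255,0.15,0.04,0,0],[255,0.14,0.04,0,0],[255,0,0,0,0]]])

```text
t: 9.25
tool_pos: [599.4, -136.0, 249.7]
orientation: [[-0.969, -0.248, 0.001], [-0.248, 0.969, -0.002], [-0.001, -0.002, -1.0]]
force: [-5.8, -5.9, 12.6]
finger_gap: 0.184
gripper_force: 30.0
```

```bash
python3 - <<'E'
from h import *
o=ctrl.get_obs();print(o['tool_pos'],o['force'],o['gripper_force'],o['finger_gap'])
r=cap("scene")[0]; t=cap("top")[0]
cv2.imwrite("pics/s7.png",r[...,::-1]);cv2.imwrite("pics/t7.png",t[...,::-1])
c=np.zeros((600,800,3),np.uint8)
c[:400,:400]=cv2.resize(r[205:255,105:155],(400,400),interpolation=0)
c[:400,400:]=cv2.resize(t[195:245,320:370],(400,400),interpolation=0)
cv2.imwrite("pics/p7.png",c[...,::-1])
E
```

```text
[ 599.40875058 -135.96829912  249.7040996 ] [-5.82048223 -5.88045408 12.63272485] 30.00664919614792 0.18433650030094886
```

View pics/p7.png

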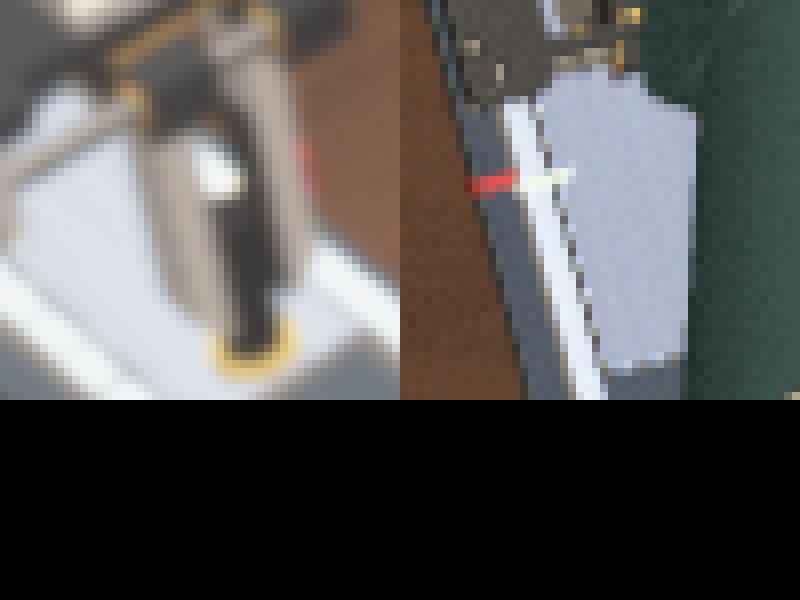

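Right half of the crop (top view): the pointer at (520–575, 185–173) is nearly collinear with the red mark at (468–518, 190–180). I'll measure the leftover offset.

```bash
python3 - <<'E'
from h import *
t=cv2.imread("pics/t7.png").astype(float); B,G,R=t[...,0],t[...,1],t[...,2]
d=np.array([.968,.251]); 
def along(w,n):
    v,u=np.nonzero(w>0); W=w[v,u]
    P=np.array([ray("top",a,b,30)[:2] for a,b in zip(u,v)]); c=(P*W[:,None]).sum(0)/W.sum(); print(n,len(W),c.round(1),(c@d).round(2))
reg=np.zeros(t.shape[:2],bool); reg[212:224,326:336]=1
along(np.where(reg,np.clip(R-np.maximum(G,B)-60,0,None),0),"mark")
reg[:]=0; reg[212:222,334:344]=1
w=np.where(reg,np.clip(np.minimum(R,G)-B-3,0,None)*(R>190),0); along(w,"ptr")
print(np.round((R-B)[213:222,333:345]).astype(int)); print(R[213:222,333:345].astype(int))
E
```

```text
mark 12 [529.5 -99.9] 487.52
ptr 4 [ 531.1 -116. ] 485.04
[[  7 -14 -15 -16 -19   4 -28 -30 -27 -29 -28 -29]
 [  4 -10 -15 -16 -20   5 -29 -28 -28 -27 -26 -28]
 [  3  -2 -16 -15 -17  -9 -32 -27 -21 -28 -27 -27]
 [ 63  56 -16 -16  -8  -4  -2   2  -7 -28 -29 -28]
 [147  65  -3   1   6   6  10   2 -21 -28 -27 -28]
 [ 75  19   3   1  -7  -7   8 -24 -28 -27 -28 -26]
 [-14  -2   3 -11 -16 -16 -10 -31 -28 -27 -26 -27]
 [-16  -9   8 -16 -16 -16 -15 -18 -27 -26 -29 -29]
 [-15 -12  10 -16 -16 -15 -23   8 -27 -29 -30 -28]]
[[129 219 228 226 156 153 176 174 180 177 178 176]
 [115 194 229 228 208 103 173 176 179 176 178 180]
 [112 168 227 229 224 113 179 176 193 181 176 179]
 [158 185 228 228 223 194 228 235 216 179 178 178]
 [229 200 240 243 243 241 222 233 194 178 178 175]
 [177 190 234 244 237 234 142 196 174 176 178 177]
 [ 86 134 186 234 229 226 114 192 173 177 180 177]
 [ 84  93 145 229 228 227 151 179 174 177 177 178]
 [ 84  85 125 206 229 229 184 149 176 175 177 180]]
```

Request:
jog_arm(moves=[[[255,0.03,0.008,0,0],[255,0,0,0,0],[255,0,0,0,0],[255,0,0,0,0],[255,0,0,0,0]]])

```text
t: 9.85
tool_pos: [600.2, -135.8, 249.7]
orientation: [[-0.969, -0.248, 0.001], [-0.248, 0.969, -0.001], [-0.0, -0.002, -1.0]]
force: [-5.6, -6.0, 11.0]
finger_gap: 0.183
gripper_force: 30.0
```

Request:
jog_arm(moves=[[[255,0,0,0,0],[255,0,0,0,0],[255,0,0,0,0]]])

```text
t: 10.15
tool_pos: [600.3, -135.8, 249.7]
orientation: [[-0.969, -0.248, 0.001], [-0.248, 0.969, -0.001], [-0.0, -0.001, -1.0]]
force: [-5.2, -5.1, 11.6]
finger_gap: 0.186
gripper_force: 30.0
```

```bash
python3 - <<'E'
from h import *
t=cap("top")[0][...,::-1].astype(float); B,G,R=t[...,0],t[...,1],t[...,2]
d=np.array([.968,.251])
def along(w,n):
    v,u=np.nonzero(w>0); W=w[v,u]
    P=np.array([ray("top",a,b,30)[:2] for a,b in zip(u,v)]); c=(P*W[:,None]).sum(0)/W.sum(); print(n,len(W),c.round(1),(c@d).round(2))
reg=np.zeros(t.shape[:2],bool); reg[212:224,326:336]=1
along(np.where(reg,np.clip(R-np.maximum(G,B)-60,0,None),0),"mark")
reg[:]=0; reg[212:222,335:342]=1
along(np.where(reg,np.clip(R-B+12,0,None)*(R>190),0),"ptr")
o=ctrl.get_obs();print(o['tool_pos'],o['gripper_force'],o['finger_gap'])
r=cap("scene")[0]
cv2.imwrite("pics/p8.png",cv2.resize(r[110:220,180:330],(800,587))[...,::-1])
E
```

```text
mark 12 [529.5 -99.9] 487.52
ptr 14 [ 531.9 -119.1] 484.94
[ 600.22455287 -135.81501884  249.70470506] 30.00457674264908 0.18251144162126484
```

Request:
jog_arm(moves=[[[255,0.03,0.008,0,0],[255,0,0,0,0],[255,0,0,0,0],[255,0,0,0,0],[255,0,0,0,0]]])

```text
t: 10.75
tool_pos: [601.7, -135.5, 249.7]
orientation: [[-0.969, -0.248, 0.0], [-0.248, 0.969, -0.001], [-0.0, -0.001, -1.0]]
force: [-5.6, -6.4, 11.2]
finger_gap: 0.189
gripper_force: 30.0
```

Request:
jog_arm(moves=[[[255,0,0,0,0],[255,0,0,0,0],[255,0,0,0,0],[255,0,0,0,0]]])

```text
t: 11.15
tool_pos: [601.7, -135.4, 249.7]
orientation: [[-0.969, -0.248, 0.001], [-0.248, 0.969, -0.001], [-0.0, -0.001, -1.0]]
force: [-5.3, -6.0, 11.8]
finger_gap: 0.186
gripper_force: 30.0
```

View pics/p8.png

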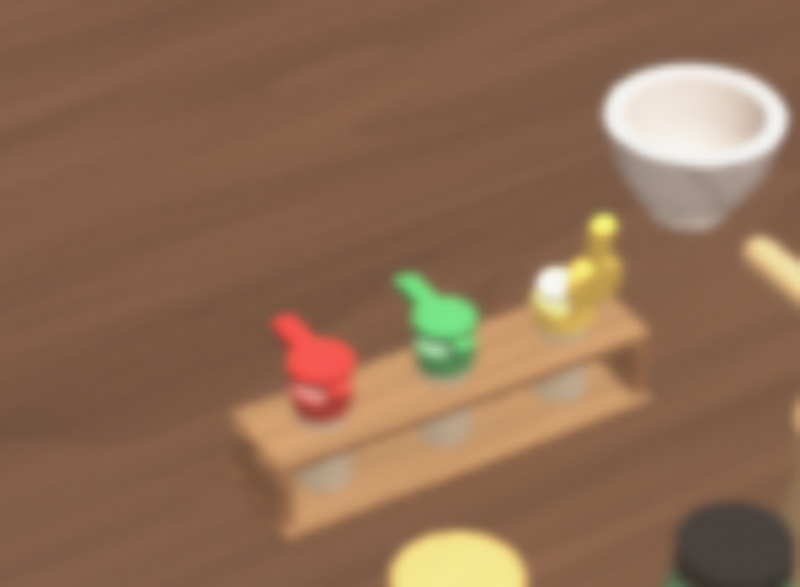

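The picture shows the red cap (322,360) and green cap (445,320) shut, and the yellow cap open at (600,260). The gate is held at the mark, so I'm handing in.

```bash
python3 -c "
from workcell import ctrl
print(ctrl.finish_job())"
```

```text
the job is handed in; nothing more can be done
None
```

I handed the job in at about 11 s: the red and green caps are shut, the yellow cap is open leaning back, and the gripper holds the gate handle (30 N) with the pointer an estimated 1–2 mm from the red mark. The hand-in returned no verdict.

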